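# Shut the leaf jig and set its cap screw a quarter turn off home

## Robot

A 7-joint arm with a two-finger parallel gripper is mounted at the origin on a cart in front of the work surface, level with it; the furniture and walls round the work are solid. World frame = base frame: x ahead of the robot, y to its left, z up, the work surface at z = 0. Lengths are in m, angles in rad, forces in N, time in s.
With the tool pointing down it reaches from about 0.425 to 0.925 m from the base axis. Payload 6.8 kg.
Tool frame: the origin (TCP) lies midway between the tips of the shut fingers; the grasp point (between the pads) lies 19 mm behind it; z points along the fingers, x is the direction in which the jaws open and shut, and the axes are right-handed (so a half turn about z gives the same grasp; the last joint's range is limited). The gripper opens to 88 mm and grips with 3 to 60 N. Pads are 20 mm wide; open, the fingers measure 115 mm over their backs; the gripper's body (75 mm by 178 mm) begins 61 mm behind the grasp point.
Start: joints at [-1.227, 0.477, 0.022, 1.555, -0.011, 1.109, -0.083], TCP at [0.295, 0.607, 0.223] pointing down, gripper open.
Joint ranges: [-2.96, 2.96], [-0.34, 2.1], [-1.41, 1.46], [0.24, 2.44], [-1.37, 4.51], [0.17, 1.92], [-2.96, 2.96]. Speed limits (rad/s): [2.39, 2.39, 3.14, 3.14, 3.14, 3.14, 3.14].

## Interface

Orientations are given as a unit quaternion [x, y, z, w].
In Python, from workcell import move_to, move_straight, move_j, set_gripper, hold, inverse_kinematics, read_state, get_image, get_calibration, Unreachable, sign_off gives the robot as it stands. Calls block until the motion is done:
- move_to(position, orientation): joint-space move of the TCP to a pose.
- move_straight(position, velocity=0.15, rot=None, guard=None): straight line of the TCP; rot=None keeps the orientation; velocity is the mean speed in m/s. With guard (N) it stops when the force on the tool has changed by that much, and returns True; else False.
- move_j(angles): joint-space move.
- set_gripper(opening, grip_force=None): opening from 0.0 (shut) to 1.0 (fully open); grip_force is the grip in N (None keeps the last); returns when the fingers have stopped.
- hold(seconds).
- inverse_kinematics(position, orientation): joint angles nearest the present ones, or None.
- read_state(): the state.
- get_image(name): name is "scene" or "top" or "wrist"; returns the picture (480x640x3 uint8, blue, green, red); there is no depth.
- get_calibration(name): a dict with "fx", "fy", "cx", "cy" (pixels), "camera_from_world" (4x4, takes a point from world to camera coordinates). Camera axes: x right, y down, z forward; pixel columns grow to the right and rows downward; lengths in m; the calibration is good to about 2 mm. A picture is of the moment at which its call begins: read the wrist's pose just before it. get_calibration takes no time and is no camera call; for the wrist camera it gives the pose at the moment of the call.
A pose or a line that the arm cannot do raises Unreachable and nothing moves.
- sign_off(): hands the job in, once; it reports no verdict.
The state is a dict: "time": time; "joints": joint angles; "qd": joint speeds; "tau": joint torques, N m; "position": TCP position; "tcp_rot": TCP orientation; "contact_force": force on the tool from outside, world axes, zero at the start; "torque": the same for the moment, N m; "gripper_width": opening from 0.0 (shut) to 1.0 (fully open).
Only numpy, scipy, OpenCV 4.12 (cv2) and the standard library are available. Lean on these libraries where they do the work, as an engineer would, in place of code of your own. Each camera call takes 0.05 s, during which the arm holds its last target. There are 200 camera calls.

## Task

Flip the open leaf of the drill jig over by its handle and lower it shut on its rest, without letting it drop. Then screw the knurled cap on the leaf clockwise until it bottoms out, back it off a quarter turn, and finish still gripping the cap at that setting, with the leaf shut; do not disturb the loose parts lying around the jig.

Things in the scene. Friction and masses are not known exactly. Their poses are not given: they have to be found in the camera images.
- jig: leaf drill jig fixed on the bench: dark steel base plate 110x124x12 mm (y -106 to +18) carrying two hinge cheeks, a laminated core 45 mm wide, 31 high, and a rest pillar at y -94, top 57 mm above the bench. Origin on the bench under the middle of the hinge axis; z up, x along the hinge axis; the leaf shuts towards -y over core and pillar, and starts open towards +y over bare bench
- leaf_hinge (a point): middle of the hinge axis, 62 mm above the bench; the axis runs along the jig's x
- leaf (a joint): leaf swing, rad: 0 = shut, level on the pillar; grows as it opens; it starts at its open stop, about 3.0. At angle q the handle bar is at jig y = -0.145 cos q, z = 0.062 + 0.145 sin q (m). Hinge friction 0.05 N m; the leaf weighs about 0.37 kg with its cap and falls if let go in between
- handle_bar (a point): middle of the leaf's handle bar: round steel, 10 mm diameter, along the hinge direction, 145 mm from the hinge axis, in the leaf's mid-plane. Two legs 38 mm apart (clear) join it to the leaf (aluminium plate 56 mm wide, 10 thick), with a 38 mm opening between bar and plate. Pinched from above, fingers closing across it, it turns in the fingers as the leaf swings
- cap_screw: knurled round steel cap, 36 mm diameter, 26 mm high, captive on the leaf 60 mm from the hinge axis, threaded through a brass bush (24 mm wide, 8 high) on the leaf; on top when the leaf is shut, beneath it when open. Origin on its axis at its underside, z out through its top. Leaf shut and cap home: origin 75 mm, top 101 mm, leaf's upper face 67 mm above the bench
- cap_grip (a point): on the cap's axis at half its height (88 mm above the bench with leaf shut and cap home)
- cap_turn (a joint): turn of the cap in rad: 0 = bottomed out on its bush (hard stop, right-hand thread), grows as it is unscrewed (counter-clockwise from above with the leaf shut); it rises 4 mm a turn. It starts 2.2 to 3.6 rad short of home. Turning takes 0.06 N m and it stays where it is left
- press_plug_tall: loose bystander: plain upright cylinder plug, 42 mm diameter, 48 mm high; origin at the centre of its underside
- hub_plate: loose bystander: flat yellowish flanged hub, 113 mm diameter, 21 mm high; origin at the centre of its underside
- press_tool_ring: loose bystander: low round press tool, 74 mm diameter, 27 mm high; origin at the centre of its underside
There are look-alikes about, which are no part of the job. There is more than one size of the jig; the one meant has the size given above.

How it is judged:
On the way, in this order (a step that is already met when the one before it is completed fails the run):
1. the leaf is flipped over and shut on its rest (value of joint leaf below 0.05 rad), for 0.2 s.
2. the cap is bottomed out with the leaf shut (value of joint cap_turn below 0.06 rad and value of joint leaf below 0.05 rad), for 0.1 s.
At the end, for the whole second after the job is handed in: the leaf is shut (within 0.05 rad), the cap stands a quarter turn (1.57 rad, give or take 0.35 rad or 20 degrees) back from its stop and is still, and the fingers still grip it (more than 3 N) (value of joint leaf below 0.05 rad and value of joint cap_turn between 1.22 and 1.92 rad and velocity of joint cap_turn between -0.1 and 0.1 rad/s and contact force between the fingers and cap_screw above 3 N); the arm keeps its last pose, push and grip.
It fails at once if the leaf is dropped: it swings shut faster than 4 rad/s (velocity of joint leaf below -4 rad/s).
It fails at once if a loose part beside the jig is moved more than 20 mm (distance of any of press_plug_tall, hub_plate, press_tool_ring from where it was at the start of the episode above 0.02 m).
It also fails if it takes over 72 s, if anything falls off the work surface, if the arm or the gripper's body presses on something with over 40 N, if the wrist force passes 120 N, or if a joint passes its speed limit or range.

## Working session

There is one attempt and no reset: what is moved stays moved. The work goes in short steps, each a Python script; the robot and the scene stay as the last script left them, time stands still between calls to the robot, and variables do not carry over. Pictures are saved under pics/ and viewed, about 8 in all and at most 12, crops included, and the job is handed in when it is done.

```bash
mkdir -p pics; ls
python3 - <<'E'
from workcell import *
import cv2
for n in("scene","top"):
    cv2.imwrite(f"pics/{n}0.png",get_image(n))
    c=get_calibration(n);print(n,c)
s=read_state();print(s)
E
```

```text
pics
scene {'fx': 563.8927996978824, 'fy': 563.8927996978824, 'cx': 312.9299602769524, 'cy': 231.84922132790632, 'camera_from_world': array([[ 0.89637809, -0.44254793, -0.02564491, -0.49222673],
       [-0.22163965, -0.3973262 , -0.89050983,  0.2119733 ],
       [ 0.38390388,  0.80391742, -0.45424067,  0.63340824],
       [ 0.        ,  0.        ,  0.        ,  1.        ]])}
top {'fx': 605.3387426911863, 'fy': 605.3387426911863, 'cx': 319.1251307288367, 'cy': 251.31418074056495, 'camera_from_world': array([[-0.02274385, -0.99972888,  0.00498809,  0.07380469],
       [-0.98660831,  0.02163873, -0.16166575,  0.55830014],
       [ 0.16151398, -0.0085982 , -0.98683297,  0.97603946],
       [ 0.        ,  0.        ,  0.        ,  1.        ]])}
{'time': 0.1, 'joints': array([-1.22710784,  0.47769778,  0.02235827,  1.55630186, -0.0114791 ,
        1.10930329, -0.08307882]), 'qd': array([ 3.43904851e-04, -1.85441329e-03, -6.67994102e-04, -1.65712747e-03,
        1.06604403e-03,  1.88071347e-03, -9.77115042e-05]), 'tau': array([ 4.12494803e-03, -5.84091997e+01,  1.53999489e+00, -2.73319745e+01,
       -5.42453758e-02,  1.30545112e-02,  2.12812211e-05]), 'position': array([0.294484  , 0.60679612, 0.22181385]), 'tcp_rot': array([ 8.47508386e-01,  5.30781414e-01, -6.30740816e-04,  4.77232233e-04]), 'contact_force': array([-0.56292417,  0.39115305,  0.13765405]), 'torque': array([ 0.05988412, -0.03807597, -0.02344088]), 'gripper_width': 0.9965972480256812}
```

View pics/top0.png

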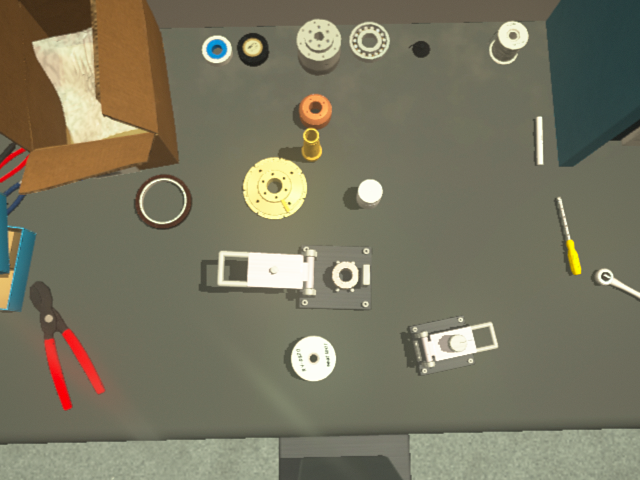

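View pics/scene0.png

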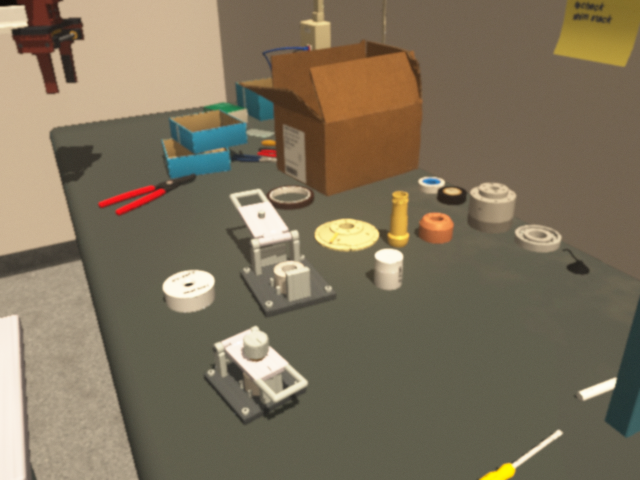

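The top view shows two jigs. One is open at about (335,277), with its handle at (222,269). The other is smaller and already shut, at about (455,345). The open one should be ours, so I'll check its plate size and an enlarged crop.

```bash
cat > h.py <<'E'
import numpy as np, cv2
from workcell import *
from scipy.spatial.transform import Rotation as R
def ray(c,u,v):
    M=c["camera_from_world"]; d=M[:3,:3].T@np.array([(u-c["cx"])/c["fx"],(v-c["cy"])/c["fy"],1]); return -M[:3,:3].T@M[:3,3],d
def onz(c,u,v,z):
    o,d=ray(c,u,v); return o+d*(z-o[2])/d[2]
def proj(c,p):
    q=c["camera_from_world"]@np.append(p,1); return np.array([c["fx"]*q[0]/q[2]+c["cx"],c["fy"]*q[1]/q[2]+c["cy"]])
E
python3 - <<'E'
from h import *
im=cv2.imread("pics/top0.png")
c=im[235:320,205:385]
cv2.imwrite("pics/crop1.png",cv2.resize(c,None,fx=4.4,fy=4.4,interpolation=cv2.INTER_CUBIC))
E
```

```text
(no output)
```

View pics/crop1.png

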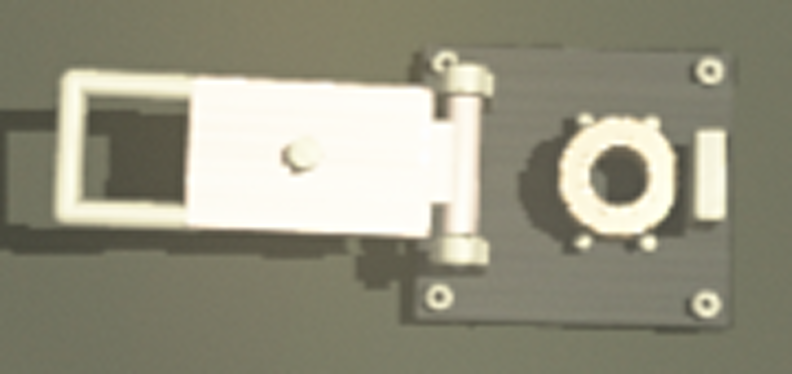

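The crop shows the open jig's plate with corners near (420,46), (733,54), (731,327) and (414,320). Its hinge rod is near (463,165), the handle bar at (73,147) and the bar-plate gap at x 85–187.

Run:
```python
from h import *
c=get_calibration("top")
f=lambda p,z: onz(c,205+(p[0]+.5)/4.4-.5,235+(p[1]+.5)/4.4-.5,z)
P=[f(p,.012) for p in [(420,46),(733,54),(731,327),(414,320)]]
for i in range(4): print(P[i].round(4), np.linalg.norm(P[i]-P[i-1]).round(4))
d=(P[0]+P[3]-P[1]-P[2])[:2]; e=(P[0]+P[1]-P[2]-P[3])[:2]
print("yaw",np.arctan2(d[1],d[0])-np.pi/2,np.arctan2(e[1],e[0]))
print("hinge centre",f((463,165),.068), f((463,80),.065),f((463,250),.065))
zb=.062+.145*np.sin(3.0)
for p in[(73,75),(73,147),(73,218)]: print("bar",f(p,zb+.003))
print("legs in/out",f((73,95),zb),f((73,203),zb), "gap",f((85,147),zb+.003),f((187,147),zb+.005))
s=im=cv2.imread("pics/top0.png")
print("small jig plate px->", onz(c,410,325,.01),onz(c,422,375,.01),onz(c,478,365,.01))
for n,p,z in[("hub",(275,187),.015),("plug",(370,190),.048),("ring",(313,358),.027)]: print(n,onz(c,*p,z).round(3))
```

```text
[0.577 0.094 0.012] 0.1085
[ 0.5711 -0.03    0.012 ] 0.1242
[ 0.4631 -0.0253  0.012 ] 0.1081
[0.4686 0.0983 0.012 ] 0.1237
yaw -0.04612856843884772 -0.04154921030404185
hinge centre [0.52186868 0.07751868 0.068     ] [0.5544315 0.0768891 0.065    ] [0.49041228 0.07818673 0.065     ]
bar [0.55613611 0.22010912 0.0854624 ]
bar [0.52941376 0.22001882 0.0854624 ]
bar [0.5032921  0.21993055 0.0854624 ]
legs in/out [0.54916648 0.22054898 0.0824624 ] [0.50914516 0.22041374 0.0824624 ] gap [0.52931687 0.21562914 0.0854624 ] [0.52821687 0.17808517 0.0874624 ]
small jig plate px-> [ 0.43427125 -0.0917393   0.01      ] [ 0.34988071 -0.10809094  0.01      ] [ 0.3643164  -0.20396801  0.01      ]
hub [0.682 0.136 0.015]
plug [ 0.664 -0.028  0.048]
ring [0.383 0.075 0.027]
```

The plate measures 108.5 x 124 mm, so this is the right jig. The hinge is at (0.522, 0.078) with yaw of about -0.046. I'll approach above the handle and check with the wrist camera.

```bash
cat >> h.py <<'E'
H=np.array([.5219,.078,0.]); YAW=-.046
JR=R.from_euler('z',YAW)
def jig(x,y,z): return H+JR.apply([x,y,z])
def rot(a):  # tool down, tool x at angle a from world x
    return (R.from_euler('z',a)*R.from_euler('x',np.pi)).as_quat()
AY=np.pi/2+YAW
E
python3 - <<'E'
from h import *
move_to([.35,.42,.28],rot(AY)); set_gripper(.36,25)
b=jig(0,.1435,0); move_to([b[0],b[1],.19],rot(AY))
s=read_state(); print(s["time"],s["position"],s["joints"].round(3),R.from_quat(s["tcp_rot"]).as_matrix().round(3),s["gripper_width"])
c=get_calibration("wrist"); im=get_image("wrist"); cv2.imwrite("pics/w1.png",im)
np.save("w1.npy",c,allow_pickle=True)
for p in [(0,.1435,.0825),(-.02,.1435,.0825),(.02,.1435,.0825),(0,.1,.08)]: print(proj(c,jig(*p)))
E
```

```text
3.0 [0.52797756 0.22321325 0.19037703] [-0.611  0.344  0.128  1.845 -0.054  0.955  1.068] [[ 0.044  0.999  0.   ]
 [ 0.999 -0.044  0.001]
 [ 0.001  0.    -1.   ]] 0.3624542273542464
[319.12907853 236.77097056]
[319.13212192 208.50620886]
[319.12615855 263.88964186]
[256.84875031 235.60702466]
```

View pics/w1.png

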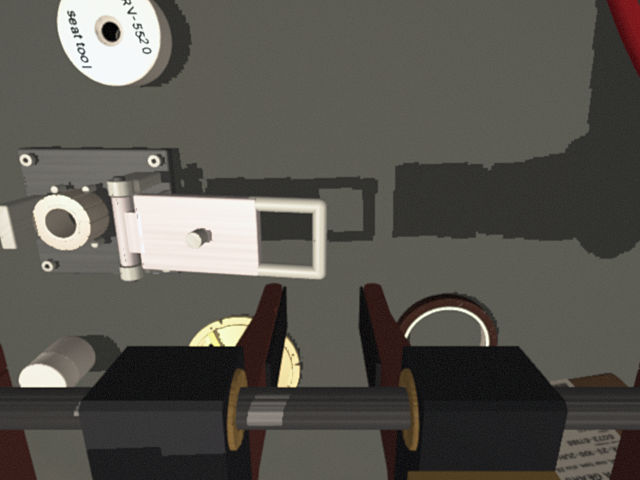

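The wrist view shows the handle bar centred at about (320,238), against a prediction of (319,237). Nothing sits in the finger slots, so I'll descend and grip.

Run:
```python
from h import *
b=jig(0,.1435,0)
print(move_straight([b[0],b[1],.10],.1)); print(move_straight([b[0],b[1],.0635],.05,guard=8))
s=read_state(); print(s["time"],s["position"],s["contact_force"])
set_gripper(0,25); hold(.2)
s=read_state(); print(s["time"],s["position"],s["contact_force"].round(2),s["gripper_width"])
```

```text
False
False
4.9833 [0.52866377 0.22139748 0.0636312 ] [-0.06148898  0.46088469 -0.16237322]
5.6667 [0.5286065  0.22102611 0.06365187] [-0.38 -1.51  3.79] 0.10618786455612649
```

Run:
```python
from h import *
def bar(q): return jig(0,-.145*np.cos(q),.062+.145*np.sin(q)-.019)
for i,q in enumerate(np.linspace(3.0,.12,21)[1:]):
    move_straight(bar(q),.09)
    s=read_state(); F=s["contact_force"]
    if i%3==2: print(round(q,2),round(s["time"],2),(s["position"]-bar(q)).round(4),F.round(1),round(s["gripper_width"],3))
    if np.linalg.norm(F)>35 or s["gripper_width"]<.08: print("STOP",F,s["gripper_width"]);break
```

```text
2.57 6.82 [0.0001 0.0008 0.0003] [ 0.3  1.5 -0.6] 0.106
2.14 7.97 [0.0001 0.003  0.0015] [-3.5  7.5  8.9] 0.106
1.7 9.12 [-0.0003  0.0004  0.0015] [-5.3  2.4 13.4] 0.107
1.27 10.27 [-0.0008 -0.0006 -0.0001] [-5.5 -1.1  7.2] 0.105
0.84 11.42 [-0.0008  0.0007 -0.0002] [-6.4 -0.3  0.8] 0.112
0.41 12.57 [-0.0006  0.0006  0.0002] [-5.6 -1.5 -0.4] 0.105
```

Still gripped with small forces. Now I'll lower it the last bit with a guard and look from near.

Run:
```python
from h import *
p=jig(0,-.1445,.045); print(move_straight(p,.03))
p=jig(0,-.145,.040); print(move_straight(p,.02,guard=8)); hold(.4)
s=read_state(); print(s["time"],s["position"],s["contact_force"].round(1),s["gripper_width"])
im=get_image("scene"); cv2.imwrite("pics/s2.png",cv2.resize(im[200:340,160:360],None,fx=4,fy=4))
```

```text
False
False
14.7917 [ 0.51468373 -0.06719794  0.04062485] [-7.1 -4.3 -1.5] 0.10534600146566249
```

View pics/s2.png

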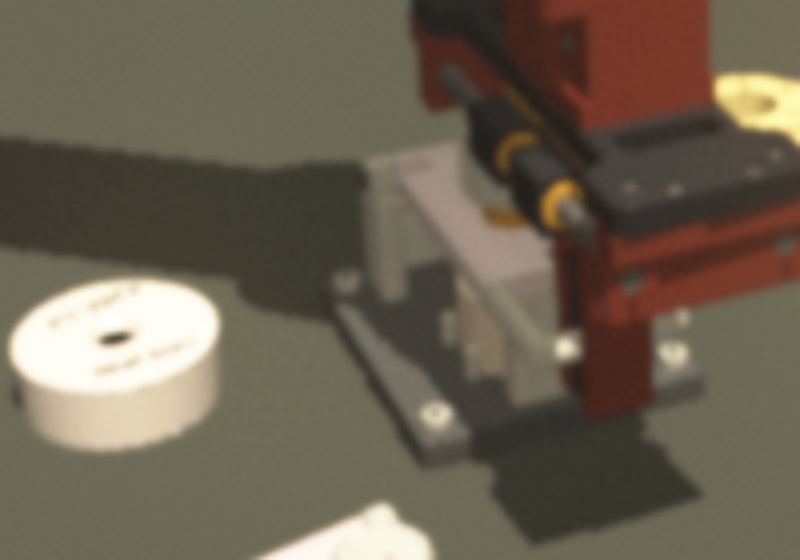

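The leaf looks almost level on the pillar. I'll press slightly to confirm contact.

Run:
```python
from h import *
f0=read_state()["contact_force"]
g=move_straight(jig(0,-.145,.033),.012,guard=8)
s=read_state(); print(g,s["time"],s["position"],f0.round(1),s["contact_force"].round(1)); hold(.3)
```

```text
True 15.175 [ 0.51456123 -0.06721939  0.03888412] [-7.2 -3.6 -1.1] [-1.4  1.   5.5]
```

Run:
```python
from h import *
print(read_state()["joints"].round(3))
set_gripper(.36); hold(.1)
p=jig(0,-.145,.2); print(move_straight(p,.12)); 
s=read_state(); print(s["time"],s["joints"].round(3),s["contact_force"].round(1))
c=get_calibration("wrist"); im=get_image("wrist"); cv2.imwrite("pics/w3.png",im)
for q in [(0,-.145,.062),(0,-.06,.103),(.018,-.06,.103),(-.018,-.06,.103),(-.028,-.102,.067),(.028,-.102,.067)]: print(q,proj(c,jig(*q)).round(1))
cp=jig(0,-.06,.2)
for k in range(-6,7):
    a=AY+k*.5; j=inverse_kinematics(cp,rot(a)); print(round(a,2),None if j is None else j.round(2))
```

```text
[-0.137  0.49   0.183  2.076 -0.154  0.59   1.677]
False
17.65 [-0.197  0.253  0.242  1.956 -0.072  0.951  1.604] [0.1 0.  0.8]
(0, -0.145, 0.062) [322.3 227.4]
(0, -0.06, 0.103) [449.9 243. ]
(0.018, -0.06, 0.103) [447.6 268.4]
(-0.018, -0.06, 0.103) [452.3 216.6]
(-0.028, -0.102, 0.067) [381.1 192.1]
(0.028, -0.102, 0.067) [378.2 264.2]
-1.48 [-0.76  0.3   0.74  1.99 -0.24  0.95 -1.38]
-0.98 [-0.68  0.28  0.63  1.98 -0.2   0.94 -0.92]
-0.48 [-0.61  0.27  0.54  1.98 -0.17  0.94 -0.46]
0.02 [-0.53  0.26  0.45  1.97 -0.14  0.94  0.01]
0.52 [-0.46  0.25  0.36  1.97 -0.11  0.94  0.48]
1.02 [-0.39  0.25  0.28  1.96 -0.08  0.94  0.95]
1.52 [-0.32  0.25  0.2   1.96 -0.06  0.94  1.43]
2.02 [-0.25  0.25  0.11  1.96 -0.03  0.94  1.9 ]
2.52 [-0.18  0.25  0.03  1.95 -0.01  0.94  2.38]
3.02 [-0.12  0.25 -0.04  1.95  0.01  0.95  2.86]
3.52 [ 0.76  0.5  -1.18  1.89  0.52  1.1   2.91]
4.02 [-1.09  0.55  1.29  2.   -0.61  1.06 -1.78]
4.52 [-1.09  0.55  1.29  2.   -0.61  1.06 -1.28]
```

View pics/w3.png

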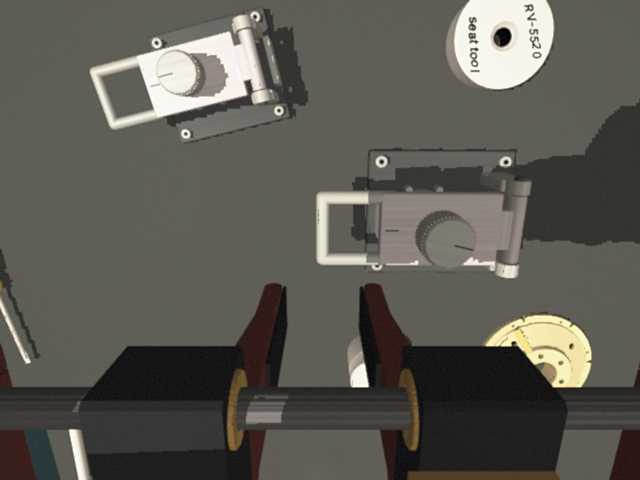

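The wrist view shows the leaf shut. The bar is at (321,228) and the cap at about (450,241), with the prediction at (450,243). The cap's mark points right and the index line on the leaf is at (392,231), which implies about 2.9 rad clockwise to home. Next I'll grip the cap near j7's upper end.

Run:
```python
from h import *
set_gripper(.7)
p=jig(-.0005,-.06,0); A0=2.9
move_to([p[0],p[1],.17],rot(A0))
s=read_state(); print(s["time"],s["position"],s["joints"].round(2))
print(move_straight([p[0],p[1],.074],.07,guard=8))
s=read_state(); print(s["time"],s["position"],s["contact_force"].round(1),s["torque"].round(2))
set_gripper(0,20); hold(.2)
s=read_state(); print(s["time"],s["position"],s["contact_force"].round(1),s["torque"].round(2),s["gripper_width"]*88)
```

```text
19.4 [0.51871276 0.0176246  0.1700721 ] [-0.13  0.28 -0.03  1.98  0.01  0.88  2.73]
False
20.925 [0.51897878 0.01811911 0.07440505] [-0.2  0.7  0.1] [ 0.09  0.1  -0.  ]
21.65 [0.51961075 0.0179235  0.07426567] [ 5.6 -1.8 -2.3] [-0.2  -0.99  0.03] 35.428819694350686
```

Run:
```python
from h import *
p=jig(.0005,-.06,0); A=2.9; base=None
while A>-1.2:
    A-=.2; turned=2.9-A
    move_straight([p[0],p[1],.074-.000637*min(turned,3.2)],.15,rot=rot(A))
    s=read_state(); tz=s["torque"][2]
    m=R.from_quat(s["tcp_rot"]).as_matrix()[:,0]
    print(round(A,2),round(np.arctan2(m[1],m[0]),3),round(s["time"],2),"F",s["contact_force"].round(1),"tz",round(tz,3))
    if abs(tz)>.2: break
```

```text
2.7 2.703 22.0 F [ 2.2 -2.3  1.5] tz -0.058
2.5 2.505 22.35 F [ 1.9 -3.1  2.9] tz -0.079
2.3 2.305 22.7 F [ 1.6 -3.   3.1] tz -0.042
2.1 2.106 23.05 F [ 2.7 -2.9  4. ] tz -0.069
1.9 1.906 23.4 F [ 2.8 -3.8  4. ] tz -0.081
1.7 1.704 23.75 F [ 2.3 -3.5  5.7] tz -0.043
1.5 1.504 24.1 F [ 1.7 -3.3  4.4] tz -0.058
1.3 1.303 24.45 F [ 2.4 -4.1  5.5] tz -0.085
1.1 1.103 24.8 F [ 2.1 -3.9  6.1] tz -0.059
0.9 0.903 25.15 F [ 1.8 -4.3  6. ] tz -0.119
0.7 0.703 25.5 F [ 2.  -4.7  6. ] tz -0.067
0.5 0.503 25.85 F [ 1.1 -3.2  6.6] tz -0.025
0.3 0.303 26.2 F [ 2.1 -4.5  7.4] tz -0.136
0.1 0.103 26.55 F [ 1.2 -3.4  8.3] tz -0.054
-0.1 -0.095 26.9 F [ 0.4 -1.6  8.2] tz 0.094
-0.3 -0.294 27.25 F [2.3 0.4 7.1] tz 0.272
```

Torque reverses around A≈0, or about 2.9 rad turned, which matches the mark estimate. I'll turn a little further to confirm the hard stop.

Run:
```python
from h import *
p=jig(.0005,-.06,0)
for A in(-.4,-.5):
    move_straight([p[0],p[1],.072],.15,rot=rot(A)); hold(.15)
    s=read_state(); m=R.from_quat(s["tcp_rot"]).as_matrix()[:,0]
    print(A,round(np.arctan2(m[1],m[0]),3),round(s["time"],2),s["contact_force"].round(1),s["torque"].round(3))
c=get_calibration("wrist"); im=get_image("wrist"); cv2.imwrite("pics/w4.png",im)
t=get_image("top");cv2.imwrite("pics/t4.png",cv2.resize(t[230:330,270:400],None,fx=6,fy=6))
for q in [(0,-.06,.101),(0,-.078,.101)]: print(proj(c,jig(*q)).round(1))
```

```text
-0.4 -0.394 27.65 [2.5 0.4 6.7] [ 0.24  -0.571  0.262]
-0.5 -0.495 28.05 [3.9 1.9 5.8] [ 0.221 -0.688  0.144]
[320.2 347.5]
[340.5 384.6]
```

View pics/w4.png

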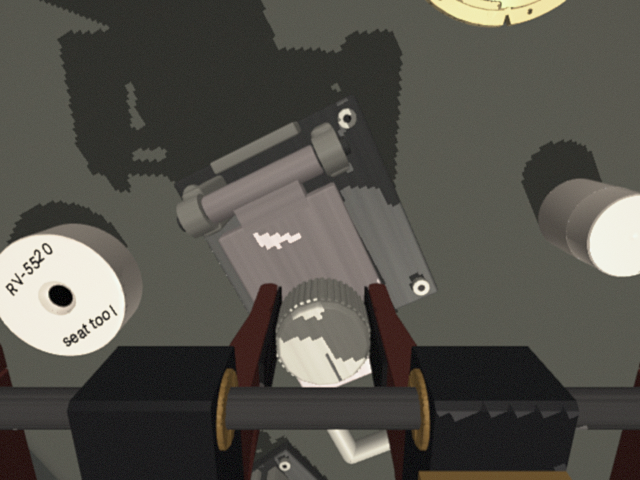

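The cap mark runs from (328,355) to (340,380), pointing along the leaf index direction predicted at (340,385). So the cap is home and the fingers slipped at the stop. Now I'll back off 1.57 rad.

Run:
```python
from h import *
set_gripper(0,30); hold(.2)
p=jig(.0005,-.06,0)
s=read_state();z0=.072
for k in range(1,9):
    d=1.6*k/8
    move_straight([p[0],p[1],z0+.000637*d],.15,rot=rot(-.5+d))
    s=read_state(); print(round(d,2),round(s["time"],2),s["contact_force"].round(1),round(s["torque"][2],3),round(s["gripper_width"]*88,1))
hold(.3)
c=get_calibration("wrist"); im=get_image("wrist"); cv2.imwrite("pics/w5.png",im)
for q in [(0,-.06,.102),(-.018,-.06,.102),(0,-.078,.102)]: print(proj(c,jig(*q)).round(1))
```

```text
0.2 28.92 [2.6 1.9 7.4] 0.054 35.5
0.4 29.27 [1.4 2.1 8.2] 0.059 35.7
0.6 29.62 [0.5 1.1 8.8] 0.023 35.6
0.8 29.97 [-0.1  2.4 10.2] 0.042 35.6
1.0 30.32 [-1.7  1.1 10.6] 0.065 35.5
1.2 30.67 [-2.5  1.1 11.2] 0.075 35.3
1.4 31.02 [-3.   0.5 11.5] 0.073 35.8
1.6 31.37 [-4.5 -0.3 12.3] 0.079 35.8
[321.1 344.5]
[300.7 304.1]
[277.5 361.6]
```

View pics/w5.png

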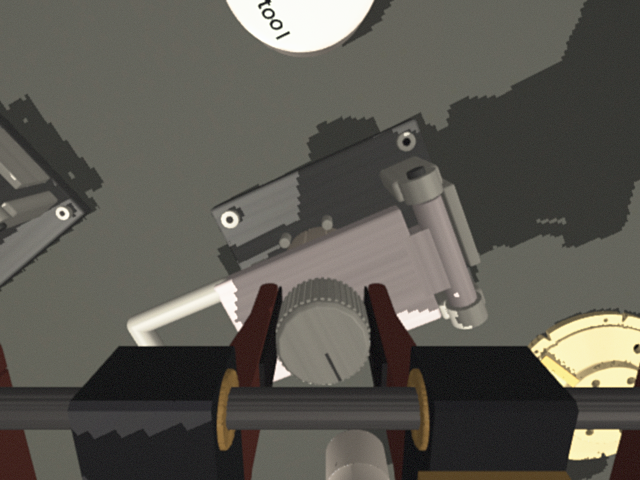

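The mark runs from (327,353) to (341,380), unchanged relative to the fingers, so there was no slip. It points along the jig's +x, a quarter turn counter-clockwise from home. The leaf is shut and the grip holds, so I'm handing in.

Run:
```python
from h import *
s=read_state(); print(s["time"],s["contact_force"].round(1),s["gripper_width"]*88,abs(s["qd"]).max())
a=cv2.imread("pics/top0.png"); b=get_image("top"); c=get_calibration("top")
for n,(u,v) in dict(hub=(275,187),plug=(370,190),ring=(313,358)).items():
    print(n,cv2.absdiff(a,b)[v-20:v+20,u-20:u+20].mean().round(1))
sign_off()
```

```text
31.7167 [-3.7 -0.9 12.8] 35.20411282651041 0.0015497842954344438
hub 3.8
plug 29.2
ring 83.8
the job is handed in; nothing more can be done
```

The job is handed in at about 31.7 s, with the leaf shut and the cap backed off a quarter turn and still gripped; no verdict was reported.

**What I did:** I flipped the leaf over by its handle and lowered it onto its rest under control. I then screwed the cap about 2.9 rad clockwise to its stop and backed it off 1.6 rad.

**Last checks:**
- **Stop:** torque on the tool rose there and the fingers slipped. The cap's mark lined up with the index direction on the leaf.
- **Back-off:** the mark was a quarter turn counter-clockwise from home and had not shifted in the fingers.
- **Leaf:** it looked shut in the wrist view.
- **Grip:** the fingers were at 35 mm on the 36 mm cap with 30 N commanded, and the arm was still.

**One check did not settle:** comparing the top camera before and after, the hub plate barely changed (3.8). The plug (29) and the press tool ring (84) did change. I think that is the arm and its shadow covering them. The fingers never went near either part and no contact force suggested a touch, but I did not measure their positions again.

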